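Turn the jar tray over on its stand

TASK

The shallow grey jar tray lies upside down on the lower deck of the two-level stand. Push it against the step, lever its free edge up so that it stands on edge against the step, then lower it over, without letting it slam down, onto the upper deck so that its open side is up. Finally push it fully home, square against both stops, and leave the tape roll and the two jars beside the stand where they are.

Things in the scene. Friction and masses are not known exactly. Their poses are not given: they have to be found in the camera images.
- tray: shallow grey plastic tray, 140 (its x) x 170 (its y) x 20 mm, about 0.45 kg, walls 5 mm, bottom 4 mm; too wide to grasp across. Origin: centre of the plane of its rim. Its z axis points out through the smooth bottom: up at the start (upside down, rim on the lower deck), down at the end (origin then 20 mm above the deck). At the start its far edge is 10 to 20 mm short of the step, axes near the stand's.
- stand: fixed two-level steel stand, 150 mm wide (its x). Origin on the table, under the step face, on the centre line; y axis level, from lower to upper deck; z up. Lower deck: y -120 to 0 mm, top at z 55 mm. Step 22 mm high at y = 0. Upper deck: y 0 to 75 mm, top at z 77 mm, carried on by two side rails to the stops.
- lower_end (a point): middle of the lower deck's near end (stand y -120, z 55 mm). The tray overhangs it by 60 to 70 mm at the start and 50 mm once against the step, with free table below, so a finger can go under the tray's edge.
- step_edge (a point): middle of the upper edge of the step (stand y 0, z 77 mm), which has a black rubber nosing 17 mm wide that grips (friction about 1.1, elsewhere 0.6). The tray can stand unheld on its edge against the step; past upright it turns over this edge, and while it is lowered its foot slides back so that it lands with 40 to 55 mm still short of (before) the step.
- home (a point): where the tray's centre lies when home (stand y 87, z 77 mm). Beyond the upper deck (y > 75 mm) only two side rails, x 50 to 75 mm either side, run to y 181 mm, open between them down to the table, so a finger under the tray's far edge can be drawn out. A stop on each rail has its rubber pad face at y 172 mm and rises 28 mm above the rail.
- tape_roll: roll of packing tape lying flat, 120 mm across, 48 mm high, beyond the stand; origin at the centre of its underside
- jar_a: unlabelled sauce jar with black lid, 70 mm across, 116 mm high, beyond the stand on the right; origin at the centre of its underside
- jar_b: the same kind of jar, beyond the stand on the left; origin at the centre of its underside
Not all that is in view belongs to the job. What is meant by the tray is not green, and is the smaller of those in its own colour.

How it is judged:
By the outcome, as a careful person would: the job done as asked, in the order asked, and still so for the second after the job is handed in, with the robot touching nothing.
It also fails if it takes over 69 s, if anything falls off the work surface, if the arm or the gripper's body presses on something with over 40 N, if the wrist force passes 120 N, or if a joint passes its speed limit or range.

ROBOT

A 6-joint arm with a two-finger parallel gripper is mounted at the origin on the work surface; the furniture and walls round the work are solid. World frame = base frame: x ahead of the robot, y to its left, z up, the work surface at z = 0. Lengths are in m, angles in degrees, forces in N, time in s.
With the tool pointing down it reaches from about 0.35 to 0.775 m from the base axis. Payload 7.3 kg.
Tool frame: the origin (TCP) lies on the centre line of the jaws, within the pads' length; the fingertips stand 19 mm ahead of it and the grasp point (between the pads) is the TCP; z points along the fingers, y is the direction in which the jaws open and shut (so a half turn about z gives the same grasp; the last joint's range is limited). The gripper opens to 92 mm and grips with 3 to 60 N. Pads are 19 mm wide; open, the fingers measure 130 mm over their backs; the gripper's body (75 mm by 190 mm) begins 47 mm behind the grasp point.
Start: joints at [-8.365, 19.595, 87.324, -0, 73.075, -8.365], TCP at [0.525, 0, 0.246] pointing down, gripper open.
Joint ranges: [-145.02, 145.02], [-44.19, 115.74], [2.07, 154.8], [-57.11, 237.11], [16.16, 152.29], [-177.93, 177.93]. Speed limits (degrees/s): [147.25, 147.25, 180, 180, 180, 180].

INTERFACE

Orientations are given as a 3x3 rotation matrix whose columns are the frame's x, y, z axes.
In Python, from station import robot, cams, job gives the robot as it stands.
- The arm moves only by the tool servo_tool, never from a script. Its argument "targets" is one flat list of numbers, 4 for each row, row after row: the shift along the tool's x, y, z in m, then the turn about the tool's z in rad. A call has exactly 5 rows; each row is the pose to reach, as a shift and turn from the pose commanded when the call began, along the tool's axes at that moment; what a row does not reach only later rows make up. A row lasts 1/12 s, in which the tool goes at most 41.7 mm and 7.16 degrees, less where a joint would pass 70% of its speed; a pose out of reach is approached as far as the arm can. A call with a gripper value outside its range is refused whole. "grip" is the opening, from 0 (shut) to 1 (fully open), set as the call begins (left out, the last holds). The fingers move at their own pace and stop on an object; "grip_force" is the grip in N (left out, the last holds). Time passes only in rows, so rows that repeat a pose let the fingers close, or fill a call up. It gives the time, the measured TCP pose, the force and the opening at its end, in the units of the state.
- robot.get_obs(): the state, without advancing time (a new reading comes with each control period).
- cams.capture(name): name is "scene" or "top" or "wrist"; returns the picture (480x640x3 uint8, blue, green, red); there is no depth.
- cams.get_calibration(name): a dict with "fx", "fy", "cx", "cy" (pixels), "k1" (the pictures are not rectified: a ray, as slopes to the right and down, at radius r is drawn at 1 + k1 r^2 times it, then the intrinsics apply), "position" and "orientation" of the camera in the world. Camera axes: x right, y down, z forward; pixel columns grow to the right and rows downward; lengths in m; the calibration is good to about 2 mm. A picture is of the moment at which its call begins: read the wrist's pose just before it. get_calibration takes no time and is no camera call; for the wrist camera it gives the pose at the moment of the call.
- job.job_done(): hands the job in, once; it reports no verdict.
The state is a dict: "clock": time; "qpos": joint angles; "joint_velocities": joint speeds; "tau": joint torques, N m; "ee_pos": TCP position; "tcp_rot": TCP orientation; "contact_force": force on the tool from outside, world axes, zero at the start; "wrist_torque": the same for the moment, N m; "gripper_width": opening from 0.0 (shut) to 1.0 (fully open).
Only numpy, scipy, OpenCV 4.12 (cv2) and the standard library are available. Lean on these libraries where they do the work, as an engineer would, in place of code of your own. Each camera call takes 0.05 s, during which the arm holds its last target. There are 200 camera calls.

## Working session

There is one attempt and no reset: what is moved stays moved. The work goes in short steps, Python scripts to look and compute and a tool call to move; the robot and the scene stay as the last step left them, time stands still between calls to the robot, and variables do not carry over. Pictures are saved under pics/ and viewed, about 8 in all and at most 12, crops included, and the job is handed in when it is done.

Besides the shell and the picture viewer there is one more tool, called after ">>>" by a JSON object that holds its "name" and its "arguments", one argument or row to a line. servo_tool: Moves the arm, as the interface text tells. Its arguments: {"type":"object","properties":{"targets":{"type":"array","items":{"type":"number"}},"grip":{"type":"number"},"grip_force":{"type":"number"}},"required":["targets"]}

```bash
ls; mkdir -p pics
python3 - <<'E'
from station import robot,cams,job
import cv2,numpy as np
o=robot.get_obs();print(o)
a=cams.capture("scene");b=cams.capture("top")
cv2.imwrite("pics/s1.png",a);cv2.imwrite("pics/t1.png",b)
for n in("scene","top","wrist"):print(n,cams.get_calibration(n))
E
```

```text
pics
{'clock': 0.0, 'qpos': array([-8.36336894e+00,  1.96369074e+01,  8.73772248e+01,  9.82095493e-04,
        7.30747279e+01, -8.36401901e+00]), 'joint_velocities': array([ 0.07137068, -0.06238381, -0.02527148, -0.04417759, -0.06343009,
        0.05839072]), 'tau': array([ 7.61924657e-04, -4.31245601e+01, -2.44219762e+01,  7.17750052e-02,
        5.59406646e-02, -1.04314388e-04]), 'ee_pos': array([5.24622069e-01, 9.94063909e-05, 2.45040711e-01]), 'tcp_rot': array([[-6.15786610e-06,  9.99998826e-01, -1.53202209e-03],
       [ 9.99999971e-01,  6.52832145e-06,  2.41803217e-04],
       [ 2.41812935e-04, -1.53202055e-03, -9.99998797e-01]]), 'contact_force': array([-0.3273816 ,  0.16182372, -0.73024741]), 'wrist_torque': array([-0.01446125,  0.01275665,  0.01340812]), 'gripper_width': 0.99950890827932}
scene {'fx': 497.6930735542711, 'fy': 497.6930735542711, 'cx': 322.72057884872896, 'cy': 230.46035457538053, 'k1': -0.06529263771105978, 'position': array([0.17944277, 0.70891307, 0.92733096]), 'orientation': array([[-0.89089193, -0.33029377,  0.31179737],
       [-0.45417646,  0.6567597 , -0.60198873],
       [-0.00594283, -0.67791793, -0.73511357]])}
top {'fx': 534.81730580504, 'fy': 534.81730580504, 'cx': 317.5633734840227, 'cy': 231.7475054049184, 'k1': 0.05093627503665671, 'position': array([3.37758042e-01, 1.08472735e-03, 1.42242288e+00]), 'orientation': array([[-0.02853316, -0.98958535,  0.14109109],
       [-0.99956779,  0.02924617,  0.00298216],
       [-0.00707747, -0.14094502, -0.98999213]])}
wrist {'fx': 426.18755308218135, 'fy': 426.18755308218135, 'cx': 314.5814063840896, 'cy': 237.1696207682085, 'k1': -0.06417195889431566, 'position': array([0.52487379, 0.06928704, 0.38329877]), 'orientation': array([[ 9.99999327e-01,  5.89171434e-04, -9.99033535e-04],
       [ 3.09653030e-04, -9.65723042e-01, -2.59574478e-01],
       [-1.11772357e-03,  2.59573994e-01, -9.65722575e-01]])}
```

View pics/s1.png

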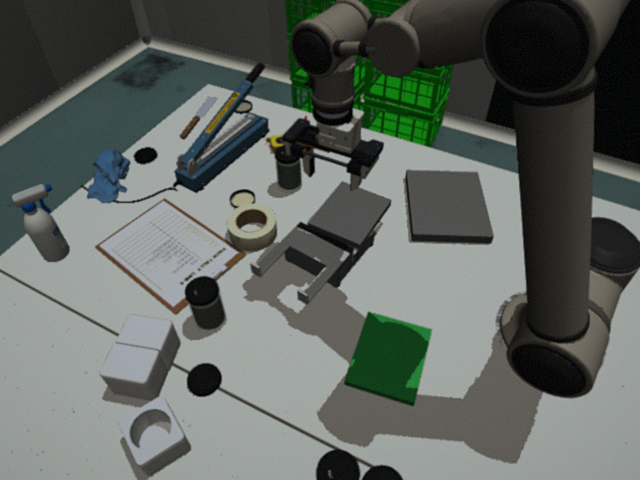

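View pics/t1.png

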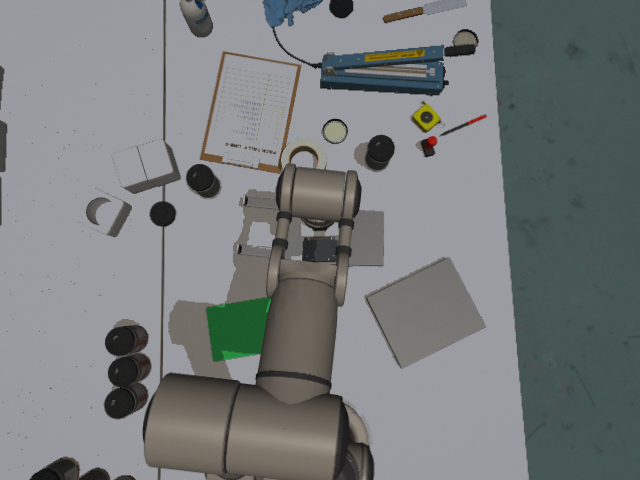

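The candidates for the tray are the grey one on the stand (scene 350,215), a larger grey one on the table (scene 448,205; top 425,312) and a green one (scene 390,357). The one on the stand fits: it is grey, and the smaller of the two greys. I'll use the wrist view to confirm it.

```bash
cat > h.py <<'E'
import cv2,numpy as np
def ray(c,uv):
    K=np.array([[c['fx'],0,c['cx']],[0,c['fy'],c['cy']],[0,0,1]]);d=np.array([c['k1'],0,0,0,0])
    p=cv2.undistortPoints(np.array(uv,float).reshape(-1,1,2),K,d).reshape(-1,2)
    return np.c_[p,np.ones(len(p))]@np.array(c['orientation']).T
def onz(c,uv,z):
    r=ray(c,uv);o=np.array(c['position']);return o+r*((z-o[2])/r[:,2])[:,None]
def tri(c1,u1,c2,u2):
    a=ray(c1,u1);b=ray(c2,u2);o1=np.array(c1['position']);o2=np.array(c2['position']);out=[]
    for x,y in zip(a,b):
        s,*_=np.linalg.lstsq(np.c_[x,-y],o2-o1,rcond=None);p,q=o1+s[0]*x,o2+s[1]*y
        out.append(np.r_[(p+q)/2,np.linalg.norm(p-q)])
    return np.array(out)
E
python3 - <<'E'
from station import robot,cams,job
import cv2,pickle
c=cams.get_calibration("wrist");a=cams.capture("wrist");cv2.imwrite("pics/w1.png",a)
pickle.dump(c,open("w1.pkl","wb"))
s=cv2.imread("pics/s1.png")[150:330,230:510]
cv2.imwrite("pics/s1c.png",cv2.resize(s,None,fx=2.8,fy=2.8,interpolation=cv2.INTER_CUBIC))
E
```

```text
(no output)
```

View pics/w1.png

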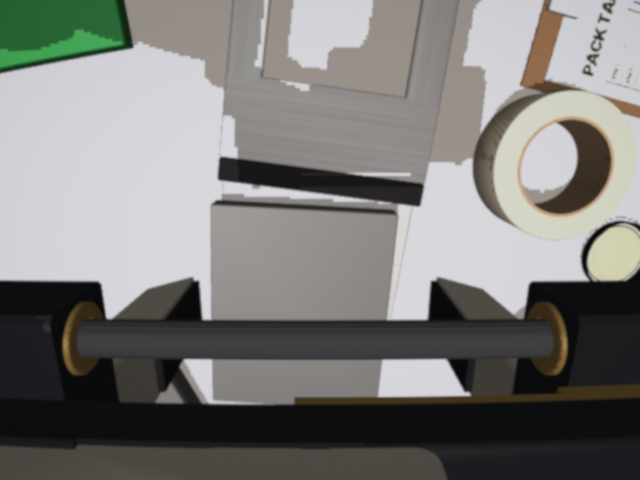

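View pics/s1c.png

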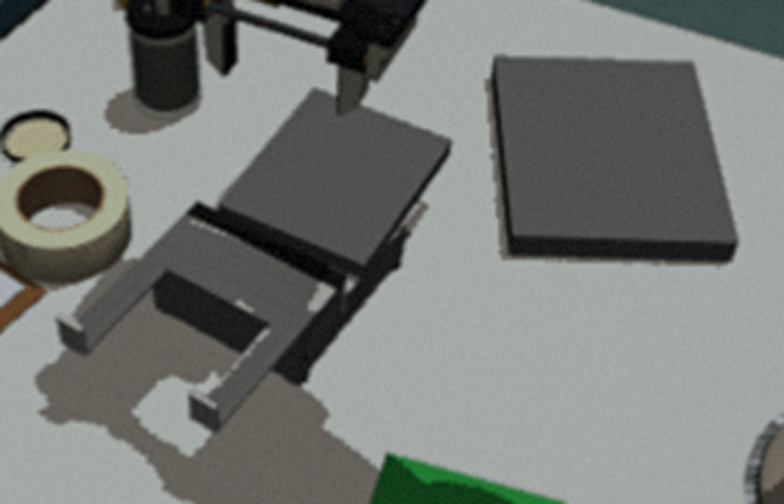

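Run:
```python
from station import cams
from h import *
import pickle
w=pickle.load(open("w1.pkl","rb"));s=cams.get_calibration("scene");np.set_printoptions(precision=4,suppress=True)
print("tri tray far +x,-x, near-x,+x");print(tri(w,[(397,210),(212,203),(212,400),(378,402)],s,[(308.6,223.2),(359.6,246.4),(390.7,201.8),(341.8,182.1)]))
print("nosing front",onz(w,[(219,179),(421,205)],.077)); print("nosing back",onz(w,[(221,158),(423,185)],.077))
print("deck end",onz(w,[(263,77),(407,97)],.077))
print("tray",onz(w,[(397,210),(212,203),(212,400),(378,402)],.075))
print("scene tray",onz(s,[(308.6,223.2),(359.6,246.4),(390.7,201.8),(341.8,182.1)],.075))
f=lambda p:(p[0]/2.8+230,p[1]/2.8+150)
print("scene stop tops outer near",onz(s,[f((58,320)),f((190,397))],.105))
```

```text
tri tray far +x,-x, near-x,+x
[[ 0.5831  0.0065  0.0758  0.0045]
 [ 0.4468  0.0108  0.0669  0.0005]
 [ 0.4368 -0.1591  0.0683  0.004 ]
 [ 0.578  -0.1651  0.0685  0.0049]]
nosing front [[0.4556 0.0304 0.077 ]
 [0.6025 0.0114 0.077 ]]
nosing back [[0.4579 0.0453 0.077 ]
 [0.603  0.0261 0.077 ]]
deck end [[0.4893 0.1001 0.077 ]
 [0.5883 0.0872 0.077 ]]
tray [[ 0.5854  0.0072  0.075 ]
 [ 0.449   0.0124  0.075 ]
 [ 0.4376 -0.1566  0.075 ]
 [ 0.5783 -0.158   0.075 ]]
scene tray [[ 0.5814  0.0051  0.075 ]
 [ 0.4441  0.0171  0.075 ]
 [ 0.4351 -0.1497  0.075 ]
 [ 0.5738 -0.1611  0.075 ]]
scene stop tops outer near [[0.6203 0.1911 0.105 ]
 [0.4966 0.2083 0.105 ]]
```

Wrist view: the nosing runs (219,179)-(421,205), the tray's far edge (212,203)-(397,210) and its near edge (212,400)-(378,402). The crop confirms the smaller grey tray is the one on the stand. The stand's yaw is -7.4° and its origin is about (0.529, 0.021). Next I move behind the tray's free edge, with the jaws along stand x.

>>> {"name": "servo_tool", "arguments": {
  "targets": [-0.025,-0.005,0,0.04,-0.06,-0.01,0,0.08,-0.1,-0.015,0,0.129,-0.14,-0.02,0,0.129,-0.17,-0.025,0,0.129],
  "grip": 1.0
}}

```text
clock: 0.57
ee_pos: [0.4994, -0.1725, 0.2455]
tcp_rot: [[0.129, 0.992, -0.0], [0.992, -0.129, -0.001], [-0.001, -0.0, -1.0]]
contact_force: [1.0, -0.4, 0.2]
gripper_width: 0.996
```

>>> {"name": "servo_tool", "arguments": {
  "targets": [-0.02,0,0.02,0,-0.032,0,0.05,0,-0.032,0,0.085,0,-0.032,0,0.12,0,-0.032,0,0.14,0]
}}

```text
clock: 0.98
ee_pos: [0.494, -0.2012, 0.1021]
tcp_rot: [[0.13, 0.992, -0.004], [0.992, -0.13, 0.003], [0.002, -0.005, -1.0]]
contact_force: [-0.7, -0.1, -0.1]
gripper_width: 1.0
```

```bash
cat > st.py <<'E'
from station import robot,cams
import numpy as np,cv2
O=np.array([.529,.0209]);X=np.array([.9917,-.1288]);Y=np.array([.1288,.9917])
def st():
    o=robot.get_obs();d=o['ee_pos'][:2]-O;f=o['contact_force']
    print('t %.2f xs %.4f ys %.4f z %.4f w %.3f F xs %.1f ys %.1f z %.1f yaw %.1f'%(o['clock'],d@X,d@Y,o['ee_pos'][2],o['gripper_width'],f[:2]@X,f[:2]@Y,f[2],np.degrees(np.arctan2(-o['tcp_rot'][0,0],o['tcp_rot'][1,0]))))
E
python3 - <<'E'
from st import *
st();a=cams.capture("scene")
from st import *
b=cams.capture("wrist");st()
cv2.imwrite("pics/s2.png",np.vstack([cv2.resize(a[130:310,220:460],(640,480)),b[:400]])[:, :][:880:1][:880]) if 0 else cv2.imwrite("pics/s2.png",np.hstack([cv2.resize(a[130:330,230:430],(400,400)),b[40:440,120:520]]))
E
```

```text
t 0.98 xs -0.0061 ys -0.2248 z 0.1021 w 1.000 F xs -0.7 ys -0.2 z -0.1 yaw -7.5
t 1.08 xs -0.0066 ys -0.2242 z 0.1021 w 1.000 F xs 0.1 ys 0.2 z -0.2 yaw -7.4
```

View pics/s2.png

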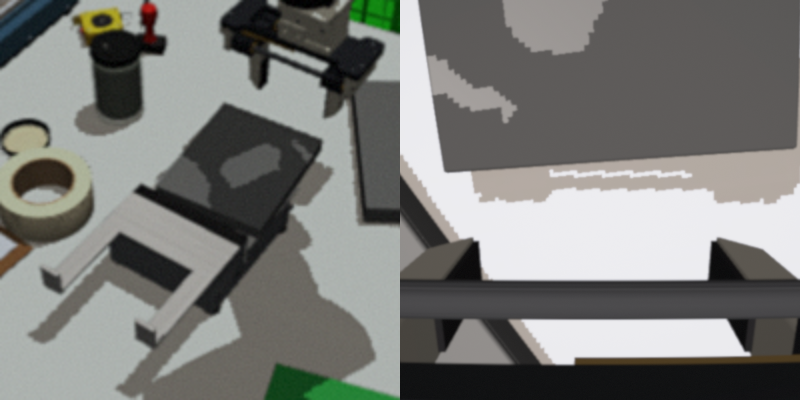

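>>> {"name": "servo_tool", "arguments": {
  "targets": [0,0.004,0.02,0,0,0.008,0.045,0,0.005,0.008,0.045,0,0.012,0.008,0.045,0,0.02,0.008,0.045,0]
}}

```text
clock: 1.5
ee_pos: [0.5072, -0.1826, 0.0625]
tcp_rot: [[0.129, 0.992, 0.002], [0.992, -0.129, -0.001], [-0.001, 0.002, -1.0]]
contact_force: [-0.5, 0.0, -0.4]
gripper_width: 1.004
```

>>> {"name": "servo_tool", "arguments": {
  "targets": [0.005,0,0,0,0.01,0,0,0,0.015,0,0,0,0.02,0,0,0,0.024,0,0,0]
}}

```text
clock: 1.92
ee_pos: [0.5095, -0.16, 0.0615]
tcp_rot: [[0.128, 0.992, 0.0], [0.992, -0.128, -0.003], [-0.003, 0.001, -1.0]]
contact_force: [-9.7, -29.3, 4.5]
gripper_width: 1.002
```

Run:
```python
from st import *
st();cams.capture("wrist");st()
```

```text
t 1.92 xs 0.0040 ys -0.1819 z 0.0615 w 1.002 F xs -5.8 ys -30.3 z 4.5 yaw -7.3
t 1.97 xs 0.0040 ys -0.1821 z 0.0614 w 0.999 F xs -3.6 ys -10.4 z 5.7 yaw -7.4
```

>>> {"name": "servo_tool", "arguments": {
  "targets": [0,0,-0.002,0,0,0,-0.004,0,0,0,-0.007,0,0,0,-0.01,0,0,0,-0.012,0]
}}

```text
clock: 2.38
ee_pos: [0.5091, -0.1606, 0.0726]
tcp_rot: [[0.129, 0.992, -0.001], [0.992, -0.129, -0.002], [-0.002, -0.0, -1.0]]
contact_force: [-2.5, -10.9, -3.4]
gripper_width: 0.999
```

Run:
```python
from st import *
st();a=cams.capture("scene");st()
cv2.imwrite("pics/s3.png",cv2.resize(a[120:280,290:450],(560,560)))
```

```text
t 2.38 xs 0.0036 ys -0.1825 z 0.0726 w 0.999 F xs -1.0 ys -11.2 z -3.4 yaw -7.4
t 2.43 xs 0.0037 ys -0.1826 z 0.0729 w 0.998 F xs -2.5 ys -9.7 z -2.8 yaw -7.4
```

View pics/s3.png

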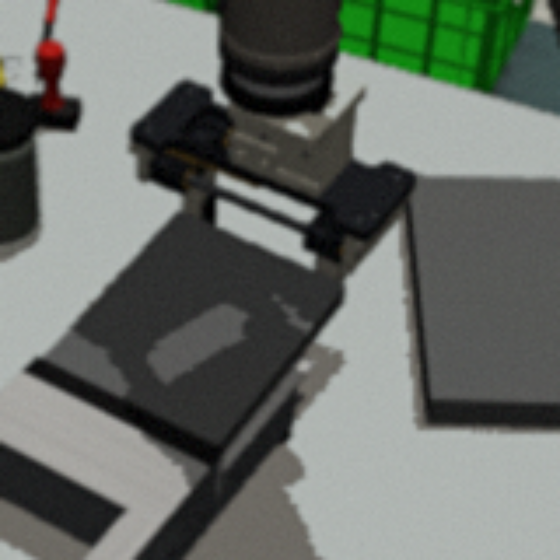

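>>> {"name": "servo_tool", "arguments": {
  "targets": [0,0,-0.009,0,0,0,-0.018,0,0.001,0,-0.026,0,0.0015,0,-0.034,0,0.003,0,-0.042,0]
}}

```text
clock: 2.85
ee_pos: [0.5096, -0.1572, 0.115]
tcp_rot: [[0.129, 0.992, -0.0], [0.992, -0.129, -0.002], [-0.002, -0.0, -1.0]]
contact_force: [-3.0, -7.7, -0.4]
gripper_width: 1.0
```

>>> {"name": "servo_tool", "arguments": {
  "targets": [0.0025,0,-0.01,0,0.005,0,-0.018,0,0.008,0,-0.026,0,0.0115,0,-0.034,0,0.0155,0,-0.041,0]
}}

```text
clock: 3.27
ee_pos: [0.5116, -0.1426, 0.1567]
tcp_rot: [[0.129, 0.992, -0.0], [0.992, -0.129, -0.004], [-0.004, 0.0, -1.0]]
contact_force: [-5.8, -13.4, 3.8]
gripper_width: 1.002
```

Run:
```python
from st import *
st();a=cams.capture("scene");st()
cv2.imwrite("pics/s4.png",cv2.resize(a[120:280,290:450],(480,480)))
```

```text
t 3.27 xs 0.0038 ys -0.1644 z 0.1567 w 1.002 F xs -4.0 ys -14.1 z 3.8 yaw -7.4
t 3.32 xs 0.0042 ys -0.1639 z 0.1580 w 0.999 F xs -4.6 ys -8.6 z 2.8 yaw -7.4
```

View pics/s4.png

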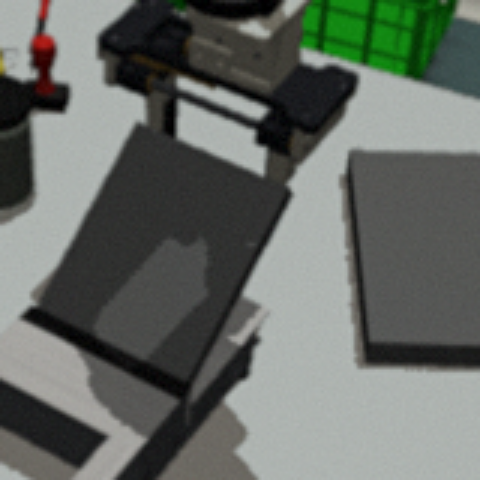

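>>> {"name": "servo_tool", "arguments": {
  "targets": [0.0084,0,-0.0147,0,0.017,0,-0.0257,0,0.027,0,-0.0357,0,0.0354,0,-0.043,0,0.0444,0,-0.0497,0]
}}

```text
clock: 3.73
ee_pos: [0.518, -0.0963, 0.2064]
tcp_rot: [[0.129, 0.992, 0.001], [0.992, -0.129, -0.001], [-0.001, 0.002, -1.0]]
contact_force: [0.2, -3.9, 2.5]
gripper_width: 0.999
```

Run:
```python
from st import *
st()
```

```text
t 3.73 xs 0.0042 ys -0.1177 z 0.2064 w 0.999 F xs 0.7 ys -3.8 z 2.5 yaw -7.4
```

>>> {"name": "servo_tool", "arguments": {
  "targets": [0.0065,0,-0.0045,0,0.013,0,-0.008,0,0.02,0,-0.0115,0,0.027,0,-0.0145,0,0.034,0,-0.017,0]
}}

```text
clock: 4.15
ee_pos: [0.5219, -0.062, 0.2223]
tcp_rot: [[0.129, 0.992, -0.001], [0.992, -0.129, 0.001], [0.001, -0.001, -1.0]]
contact_force: [-0.7, -1.3, 0.6]
gripper_width: 0.999
```

>>> {"name": "servo_tool", "arguments": {
  "targets": [0.004,0,-0.0015,0,0.008,0,-0.003,0,0.012,0,-0.004,0,0.015,0,-0.005,0,0.018,0,-0.006,0]
}}

```text
clock: 4.57
ee_pos: [0.5242, -0.0448, 0.2283]
tcp_rot: [[0.129, 0.992, -0.001], [0.992, -0.129, 0.0], [0.0, -0.001, -1.0]]
contact_force: [-0.0, -0.6, 0.0]
gripper_width: 1.002
```

Run:
```python
from st import *
st();a=cams.capture("scene");st()
cv2.imwrite("pics/s5.png",cv2.resize(a[120:280,290:450],(480,480)))
```

```text
t 4.57 xs 0.0037 ys -0.0658 z 0.2283 w 1.002 F xs 0.1 ys -0.6 z 0.0 yaw -7.4
t 4.62 xs 0.0038 ys -0.0654 z 0.2285 w 0.999 F xs -0.2 ys 1.6 z 0.2 yaw -7.4
```

View pics/s5.png

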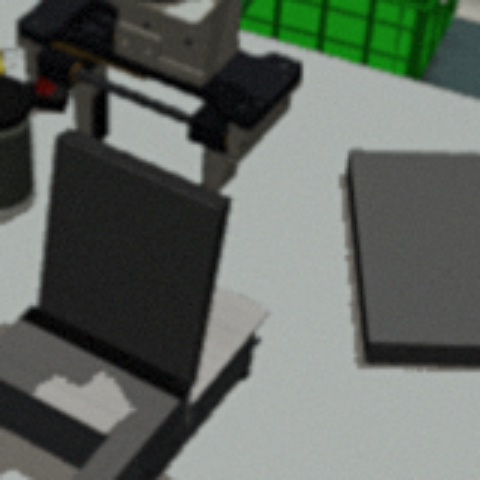

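>>> {"name": "servo_tool", "arguments": {
  "targets": [0.003,0,-0.001,0,0.006,0,-0.0015,0,0.009,0,-0.002,0,0.012,0,-0.0025,0,0.015,0,-0.003,0]
}}

```text
clock: 5.03
ee_pos: [0.5262, -0.03, 0.2315]
tcp_rot: [[0.129, 0.992, 0.0], [0.992, -0.129, 0.0], [0.0, 0.0, -1.0]]
contact_force: [-0.5, 0.1, -0.5]
gripper_width: 1.002
```

>>> {"name": "servo_tool", "arguments": {
  "targets": [0.003,0,0,0,0.006,0,0,0,0.009,0,0,0,0.011,0,0,0,0.013,0,0,0]
}}

```text
clock: 5.45
ee_pos: [0.5279, -0.0171, 0.2314]
tcp_rot: [[0.129, 0.992, -0.0], [0.992, -0.129, -0.0], [-0.0, -0.0, -1.0]]
contact_force: [-1.0, 0.8, 0.8]
gripper_width: 1.001
```

Run:
```python
from st import *
st();a=cams.capture("scene");b=cams.capture("wrist");st()
cv2.imwrite("pics/s6.png",np.hstack([cv2.resize(a[120:280,290:450],(400,400)),b[40:440,120:520]]))
```

```text
t 5.45 xs 0.0038 ys -0.0379 z 0.2314 w 1.001 F xs -1.1 ys 0.6 z 0.8 yaw -7.4
t 5.55 xs 0.0038 ys -0.0378 z 0.2314 w 1.002 F xs -0.8 ys 0.5 z 0.0 yaw -7.4
```

View pics/s6.png

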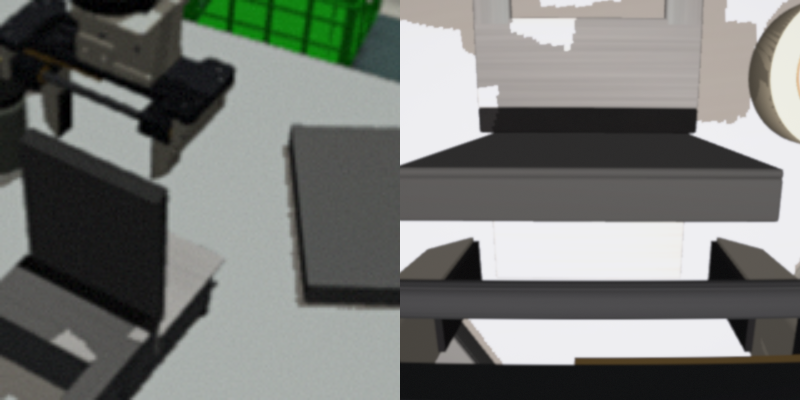

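The tray stands on edge, square against the step, and the fingers are clear. In the wrist crop its top face is at rows 170-220. I'll rise above it, turn the jaws a quarter so they open along stand y, and work out the lowering arc.

>>> {"name": "servo_tool", "arguments": {
  "targets": [0,0,-0.03,0,0,0,-0.055,0,0.009,0,-0.055,-0.12,0.018,0,-0.055,-0.24,0.025,0,-0.055,-0.36]
}}

```text
clock: 5.97
ee_pos: [0.5313, 0.0077, 0.287]
tcp_rot: [[-0.234, 0.972, 0.001], [0.972, 0.234, -0.0], [-0.0, 0.001, -1.0]]
contact_force: [0.6, -0.3, -1.0]
gripper_width: 0.998
```

>>> {"name": "servo_tool", "arguments": {
  "targets": [0,0,0,-0.12,0,0,0,-0.24,0,0,0,-0.36,0,0,0,-0.48,0,0,0,-0.6]
}}

```text
clock: 6.38
ee_pos: [0.5311, 0.0073, 0.2865]
tcp_rot: [[-0.743, 0.67, 0.0], [0.67, 0.743, -0.0], [-0.0, 0.0, -1.0]]
contact_force: [0.6, 0.4, -0.5]
gripper_width: 1.006
```

>>> {"name": "servo_tool", "arguments": {
  "targets": [0,0,0,-0.12,0,0,0,-0.24,0,0,0,-0.36,0,0,0,-0.48,0,0,0,-0.611]
}}

```text
clock: 6.8
ee_pos: [0.5311, 0.0073, 0.2864]
tcp_rot: [[-0.992, 0.129, -0.0], [0.129, 0.992, -0.0], [-0.0, -0.0, -1.0]]
contact_force: [-0.1, -0.8, -0.0]
gripper_width: 1.002
```

Run:
```python
from st import *
from h import *
st();a=cams.capture("scene");st();print(robot.get_obs()['tcp_rot'].round(3).tolist(),robot.get_obs()['qpos'].round(1))
# tray right top corner from earlier wrist view (s6): camera pose rebuilt: same tool-relative mount
# (approx: cam = TCP + .0692*toolx, +.1383 up; tilt 15deg toward -toolx)
tx=np.r_[Y,0];ty=np.r_[X,0];R=np.c_[ty,-.9657*tx+np.r_[0,0,.2596],-.2596*tx-np.r_[0,0,.9657]]
p=np.r_[O+.0038*X-.0378*Y,.2314]+.0692*tx+np.r_[0,0,.1383]
c=dict(fx=426.19,fy=426.19,cx=314.58,cy=237.17,k1=-.0642,position=p,orientation=R)
for uv,z in(((502,210),.225),((200,148),.077),((416,148),.077),((200,172),.077),((416,172),.077)):
    q=onz(c,[uv],z)[0][:2]-O;print(uv,(q@X).round(4),(q@Y).round(4))
cv2.imwrite("pics/s7.png",a)
r=np.radians
print("phi  midy TCPz gap")
for ph in range(0,91,5):
    f=r(ph);s=min(22/np.cos(f),48);L=170-s
    B=np.array([L*np.sin(f),77+L*np.cos(f)])
    Rp=B+20*np.array([-np.cos(f),np.sin(f)])+5*np.array([-np.sin(f),-np.cos(f)])
    d=15 if ph<65 else 14
    print(ph,(B[0]+Rp[0]).round(1)/2,(Rp[1]-d+19).round(1),(B-Rp)[0].round(1),B.round(1))
```

```text
t 6.80 xs 0.0038 ys -0.0133 z 0.2864 w 1.002 F xs 0.0 ys -0.8 z -0.0 yaw 82.6
t 6.85 xs 0.0038 ys -0.0133 z 0.2864 w 1.002 F xs 0.4 ys -0.4 z 0.2 yaw 83.1
[[-0.993, 0.121, 0.0], [0.121, 0.993, -0.0], [-0.0, -0.0, -1.0]] [ -7.5  18.6  82.2  -0.   79.1 -90.5]
(502, 210) 0.0694 0.0024
(200, 148) -0.0739 0.0153
(416, 148) 0.0725 0.0153
(200, 172) -0.0749 -0.0009
(416, 172) 0.0734 -0.001
phi  midy TCPz gap
0 -10.0 224.0 20.0 [  0. 225.]
5 2.7 225.1 20.4 [ 12.9 224.4]
10 15.35 225.0 20.6 [ 25.6 222.4]
15 27.8 223.6 20.6 [ 38.1 219.2]
20 39.9 220.9 20.5 [ 50.1 214.7]
25 51.45 217.0 20.2 [ 61.6 209.1]
30 62.4 211.9 19.8 [ 72.3 202.2]
35 72.5 205.6 19.3 [ 82.1 194.3]
40 81.55 198.3 18.5 [ 90.8 185.2]
45 89.35 189.8 17.7 [ 98.2 175.2]
50 95.65 180.4 16.7 [104.  164.3]
55 100.05 170.0 15.6 [107.8 152.5]
60 101.95 158.8 14.3 [109.1 140. ]
65 104.1 149.6 13.0 [110.6 128.6]
70 108.85 140.8 11.5 [114.6 118.7]
75 112.85 131.6 10.0 [117.8 108.6]
80 115.95 122.0 8.4 [120.1  98.2]
85 118.15 112.1 6.7 [121.5  87.6]
90 119.5 102.0 5.0 [122.  77.]
```

>>> {"name": "servo_tool", "arguments": {
  "targets": [0.002,0.001,0.01,0,0.004,0.002,0.025,0,0.004,0.002,0.04,0,0.004,0.002,0.055,0,0.004,0.002,0.062,0]
}}

```text
clock: 7.27
ee_pos: [0.5266, 0.0099, 0.2227]
tcp_rot: [[-0.991, 0.137, -0.003], [0.137, 0.991, 0.0], [0.003, -0.0, -1.0]]
contact_force: [-0.2, -0.6, 0.0]
gripper_width: 1.002
```

>>> {"name": "servo_tool", "arguments": {
  "targets": [0,0,0,0,0,0,0,0,0,0,0,0,0,0,0,0,0,0,0,0],
  "grip": 0.4,
  "grip_force": 8
}}

```text
clock: 7.68
ee_pos: [0.5278, 0.0099, 0.2253]
tcp_rot: [[-0.991, 0.135, 0.002], [0.135, 0.991, -0.0], [-0.002, -0.0, -1.0]]
contact_force: [-0.4, -0.2, 0.0]
gripper_width: 0.689
```

>>> {"name": "servo_tool", "arguments": {
  "targets": [0,0,0,0,0,0,0,0,0,0,0,0,0,0,0,0,0,0,0,0],
  "grip": 0.0,
  "grip_force": 8
}}

```text
clock: 8.1
ee_pos: [0.5274, 0.0099, 0.2245]
tcp_rot: [[-0.991, 0.134, 0.0], [0.134, 0.991, 0.0], [-0.0, 0.0, -1.0]]
contact_force: [0.3, 0.2, -0.4]
gripper_width: 0.322
```

Run:
```python
from st import *
st();a=cams.capture("scene");st()
cv2.imwrite("pics/s8.png",cv2.resize(a[110:310,230:430],(560,560)))
```

```text
t 8.10 xs -0.0002 ys -0.0111 z 0.2245 w 0.322 F xs 0.3 ys 0.2 z -0.4 yaw 82.3
t 8.15 xs -0.0002 ys -0.0111 z 0.2245 w 0.283 F xs 0.1 ys 1.0 z -0.4 yaw 82.3
```

>>> {"name": "servo_tool", "arguments": {
  "targets": [0,0,0,0,0,0,0,0,0,0,0,0,0,0,0,0,0,0,0,0]
}}

```text
clock: 8.57
ee_pos: [0.5274, 0.0099, 0.2244]
tcp_rot: [[-0.991, 0.134, 0.0], [0.134, 0.991, 0.0], [-0.0, 0.0, -1.0]]
contact_force: [-0.7, -0.6, -0.1]
gripper_width: 0.217
```

Run:
```python
from st import *
st()
```

```text
t 8.57 xs -0.0002 ys -0.0111 z 0.2244 w 0.217 F xs -0.6 ys -0.7 z -0.1 yaw 82.3
```

>>> {"name": "servo_tool", "arguments": {
  "targets": [0,0.005,-0.0005,0,0,0.0125,-0.001,0,0,0.021,-0.001,0,0,0.029,-0.0006,0,0,0.0378,0.0004,0]
}}

```text
clock: 8.98
ee_pos: [0.5324, 0.0484, 0.2237]
tcp_rot: [[-0.991, 0.134, -0.001], [0.134, 0.991, 0.0], [0.001, -0.0, -1.0]]
contact_force: [-0.2, -0.7, -4.8]
gripper_width: 0.215
```

Run:
```python
from st import *
st();a=cams.capture("scene");st()
cv2.imwrite("pics/s9.png",cv2.resize(a[110:310,230:430],(560,560)))
```

```text
t 8.98 xs -0.0002 ys 0.0278 z 0.2237 w 0.215 F xs -0.1 ys -0.7 z -4.8 yaw 82.3
t 9.03 xs -0.0005 ys 0.0292 z 0.2233 w 0.212 F xs -0.7 ys 0.1 z -2.5 yaw 82.3
```

View pics/s9.png

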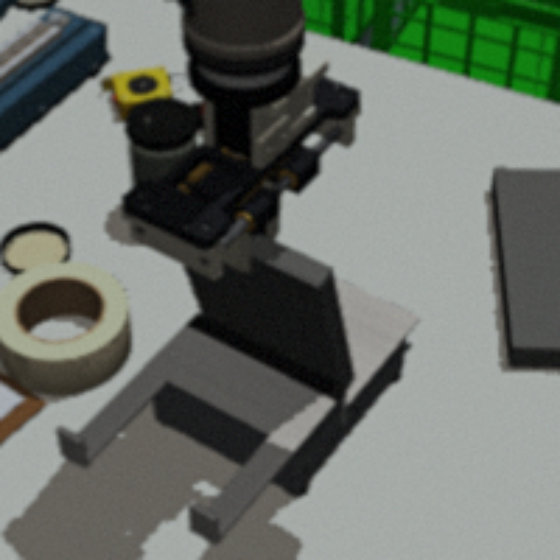

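>>> {"name": "servo_tool", "arguments": {
  "targets": [0,0.0073,0.0015,0,0,0.0145,0.0034,0,0,0.0214,0.0058,0,0,0.0281,0.0085,0,0,0.0346,0.0117,0]
}}

```text
clock: 9.45
ee_pos: [0.5372, 0.0824, 0.212]
tcp_rot: [[-0.991, 0.134, 0.0], [0.134, 0.991, -0.0], [-0.0, -0.0, -1.0]]
contact_force: [-0.9, -0.1, -3.3]
gripper_width: 0.203
```

Run:
```python
from st import *
st();a=cams.capture("scene");st()
cv2.imwrite("pics/s10.png",cv2.resize(a[110:310,230:430],(560,560)))
```

```text
t 9.45 xs 0.0002 ys 0.0620 z 0.2120 w 0.203 F xs -0.9 ys -0.2 z -3.3 yaw 82.3
t 9.50 xs -0.0002 ys 0.0630 z 0.2113 w 0.201 F xs -0.7 ys 0.1 z -4.0 yaw 82.3
```

>>> {"name": "servo_tool", "arguments": {
  "targets": [0,0.0061,0.0037,0,0,0.0119,0.0077,0,0,0.0174,0.0121,0,0,0.0224,0.0169,0,0,0.027,0.0221,0]
}}

```text
clock: 9.92
ee_pos: [0.5409, 0.109, 0.1898]
tcp_rot: [[-0.991, 0.134, 0.0], [0.134, 0.991, 0.0], [-0.0, 0.0, -1.0]]
contact_force: [-0.2, -0.6, -3.5]
gripper_width: 0.177
```

Run:
```python
from st import *
st();a=cams.capture("scene");st()
b=cv2.imread("pics/s10.png")
cv2.imwrite("pics/s11.png",np.hstack([b[80:480,100:500],cv2.resize(a[110:310,230:430],(560,560))[80:480,100:500]]))
```

```text
t 9.92 xs 0.0004 ys 0.0889 z 0.1898 w 0.177 F xs -0.2 ys -0.6 z -3.5 yaw 82.3
t 9.97 xs -0.0001 ys 0.0894 z 0.1887 w 0.176 F xs -0.4 ys 0.6 z -3.0 yaw 82.3
```

View pics/s11.png

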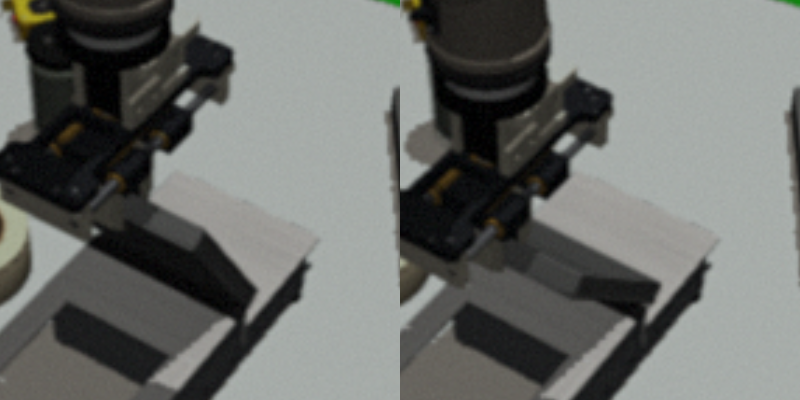

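>>> {"name": "servo_tool", "arguments": {
  "targets": [0,0.0039,0.0056,0,0,0.0073,0.0114,0,0,0.01,0.0175,0,0,0.0117,0.0243,0,0,0.0126,0.031,0]
}}

```text
clock: 10.38
ee_pos: [0.5425, 0.1212, 0.1586]
tcp_rot: [[-0.991, 0.134, 0.0], [0.134, 0.991, 0.0], [-0.0, 0.0, -1.0]]
contact_force: [0.4, 0.3, -2.4]
gripper_width: 0.141
```

Run:
```python
from st import *
st()
```

```text
t 10.38 xs 0.0005 ys 0.1013 z 0.1586 w 0.141 F xs 0.3 ys 0.4 z -2.4 yaw 82.3
```

>>> {"name": "servo_tool", "arguments": {
  "targets": [0,0.0013,0.0055,0,0,0.003,0.011,0,0,0.0059,0.0162,0,0,0.0085,0.0216,0,0,0.0109,0.0272,0]
}}

```text
clock: 10.8
ee_pos: [0.5438, 0.1315, 0.1314]
tcp_rot: [[-0.991, 0.134, -0.0], [0.134, 0.991, -0.001], [0.0, -0.001, -1.0]]
contact_force: [-0.8, -2.2, -3.2]
gripper_width: 0.092
```

Run:
```python
from st import *
st();cams.capture("scene");st()
```

```text
t 10.80 xs 0.0005 ys 0.1116 z 0.1314 w 0.092 F xs -0.5 ys -2.3 z -3.2 yaw 82.3
t 10.85 xs -0.0000 ys 0.1120 z 0.1303 w 0.088 F xs -0.0 ys -0.8 z -4.7 yaw 82.3
```

>>> {"name": "servo_tool", "arguments": {
  "targets": [0,0.0011,0.003,0,0,0.0021,0.006,0,0,0.003,0.009,0,0,0.0039,0.0122,0,0,0.0048,0.0155,0]
}}

```text
clock: 11.27
ee_pos: [0.5447, 0.1365, 0.1164]
tcp_rot: [[-0.991, 0.134, 0.0], [0.134, 0.991, -0.0], [-0.0, -0.0, -1.0]]
contact_force: [-0.9, -2.0, -2.9]
gripper_width: 0.07
```

Run:
```python
from st import *
st();a=cams.capture("scene");st();cv2.imwrite("pics/s12.png",a)
```

```text
t 11.27 xs 0.0006 ys 0.1166 z 0.1164 w 0.070 F xs -0.6 ys -2.1 z -2.9 yaw 82.3
t 11.32 xs 0.0004 ys 0.1168 z 0.1157 w 0.067 F xs 0.3 ys -0.5 z -3.0 yaw 82.3
```

>>> {"name": "servo_tool", "arguments": {
  "targets": [0,0.0005,0.002,0,0,0.0008,0.004,0,0,0.0011,0.006,0,0,0.0014,0.008,0,0,0.0016,0.01,0]
}}

```text
clock: 11.73
ee_pos: [0.5449, 0.1384, 0.1065]
tcp_rot: [[-0.991, 0.134, 0.001], [0.134, 0.991, 0.001], [-0.001, 0.001, -1.0]]
contact_force: [-0.0, 0.7, -1.8]
gripper_width: 0.061
```

Run:
```python
from st import *
st();a=cams.capture("scene");st();cv2.imwrite("pics/s13.png",a)
```

```text
t 11.73 xs 0.0007 ys 0.1186 z 0.1065 w 0.061 F xs -0.1 ys 0.7 z -1.8 yaw 82.3
t 11.78 xs 0.0005 ys 0.1186 z 0.1062 w 0.063 F xs 0.2 ys 1.3 z -1.6 yaw 82.3
```

>>> {"name": "servo_tool", "arguments": {
  "targets": [0,0,0.001,0,0,0,0.002,0,0,0,0.003,0,0,0,0.0035,0,0,0,0.004,0]
}}

```text
clock: 12.2
ee_pos: [0.5449, 0.1382, 0.1026]
tcp_rot: [[-0.991, 0.134, 0.0], [0.134, 0.991, 0.0], [-0.0, 0.0, -1.0]]
contact_force: [-0.2, 2.3, -2.0]
gripper_width: 0.055
```

Run:
```python
from st import *
st();a=cams.capture("scene");st();cv2.imwrite("pics/s14.png",a)
```

```text
t 12.20 xs 0.0007 ys 0.1184 z 0.1026 w 0.055 F xs -0.5 ys 2.3 z -2.0 yaw 82.3
t 12.25 xs 0.0006 ys 0.1183 z 0.1025 w 0.054 F xs 0.2 ys 2.8 z -2.1 yaw 82.3
```

>>> {"name": "servo_tool", "arguments": {
  "targets": [0,-0.0003,0.0006,0,0,-0.0003,0.0012,0,0,-0.0003,0.0018,0,0,-0.0003,0.0024,0,0,-0.0003,0.003,0]
}}

```text
clock: 12.67
ee_pos: [0.5449, 0.1378, 0.1008]
tcp_rot: [[-0.991, 0.134, 0.001], [0.134, 0.991, 0.0], [-0.001, 0.0, -1.0]]
contact_force: [-3.4, 2.1, 11.0]
gripper_width: 0.054
```

Run:
```python
from st import *
st();a=cams.capture("scene");st();cv2.imwrite("pics/s15.png",a)
```

```text
t 12.67 xs 0.0007 ys 0.1180 z 0.1008 w 0.054 F xs -3.7 ys 1.7 z 11.0 yaw 82.3
t 12.72 xs 0.0007 ys 0.1180 z 0.1008 w 0.055 F xs -2.7 ys 1.9 z 7.6 yaw 82.3
```

>>> {"name": "servo_tool", "arguments": {
  "targets": [0,0,-0.001,0,0,0,-0.001,0,0,0,-0.001,0,0,0,-0.001,0,0,0,-0.001,0],
  "grip": 1.0
}}

```text
clock: 13.13
ee_pos: [0.5447, 0.1376, 0.1003]
tcp_rot: [[-0.991, 0.134, -0.0], [0.134, 0.991, -0.0], [0.0, -0.0, -1.0]]
contact_force: [0.3, 0.6, 0.3]
gripper_width: 0.365
```

>>> {"name": "servo_tool", "arguments": {
  "targets": [0,0,-0.01,0,0,0,-0.03,0,0,0,-0.055,0,0,0,-0.08,0,0,0,-0.1,0]
}}

```text
clock: 13.55
ee_pos: [0.5451, 0.1377, 0.2032]
tcp_rot: [[-0.991, 0.134, 0.002], [0.134, 0.991, 0.0], [-0.002, 0.0, -1.0]]
contact_force: [1.0, -0.3, -0.5]
gripper_width: 0.73
```

>>> {"name": "servo_tool", "arguments": {
  "targets": [0,-0.02,0,0.12,0,-0.045,0,0.24,0,-0.07,0,0.36,0,-0.1,0,0.48,0,-0.13,0,0.571]
}}

```text
clock: 13.97
ee_pos: [0.527, 0.008, 0.2014]
tcp_rot: [[-0.758, 0.652, 0.001], [0.652, 0.758, -0.0], [-0.001, 0.0, -1.0]]
contact_force: [0.7, 0.1, -0.4]
gripper_width: 0.997
```

>>> {"name": "servo_tool", "arguments": {
  "targets": [0,0,0,0.1,0,0,0,0.2,0,0,0,0.3,0,0,0,0.4,0,0,0,0.5]
}}

```text
clock: 14.38
ee_pos: [0.5273, 0.0087, 0.2013]
tcp_rot: [[-0.352, 0.936, 0.001], [0.936, 0.352, -0.0], [-0.0, 0.0, -1.0]]
contact_force: [0.2, 0.1, 0.0]
gripper_width: 0.997
```

>>> {"name": "servo_tool", "arguments": {
  "targets": [0,0,0,0.1,0,0,0,0.2,0,0,0,0.3,0,0,0,0.4,0,0,0,0.5]
}}

```text
clock: 14.8
ee_pos: [0.5273, 0.0089, 0.2013]
tcp_rot: [[0.139, 0.99, 0.001], [0.99, -0.139, -0.0], [-0.0, 0.001, -1.0]]
contact_force: [0.7, 0.2, 0.5]
gripper_width: 1.002
```

>>> {"name": "servo_tool", "arguments": {
  "targets": [-0.02,0,0,0,-0.04,0,0,0,-0.06,0,0,0,-0.08,0,0,0,-0.08,0,0,0]
}}

```text
clock: 15.22
ee_pos: [0.5163, -0.0732, 0.2012]
tcp_rot: [[0.137, 0.991, 0.001], [0.991, -0.137, -0.001], [-0.001, 0.001, -1.0]]
contact_force: [-0.7, 0.0, 1.0]
gripper_width: 1.0
```

Run:
```python
from st import *
import pickle
st();a=cams.capture("scene");c=cams.get_calibration("wrist");b=cams.capture("wrist");st()
pickle.dump(c,open("w16.pkl","wb"));cv2.imwrite("pics/w16.png",b);cv2.imwrite("pics/s16s.png",a)
cv2.imwrite("pics/s16.png",np.hstack([cv2.resize(a[170:270,250:390],(420,300),interpolation=cv2.INTER_CUBIC),cv2.resize(b,(380,285)) if 0 else cv2.resize(b[:375,100:560],(368,300))]))
```

```text
t 15.22 xs -0.0005 ys -0.0949 z 0.2012 w 1.000 F xs -0.7 ys -0.1 z 1.0 yaw -7.9
t 15.32 xs -0.0006 ys -0.0924 z 0.2011 w 0.997 F xs 0.2 ys 0.3 z -0.2 yaw -7.8
```

View pics/s16.png

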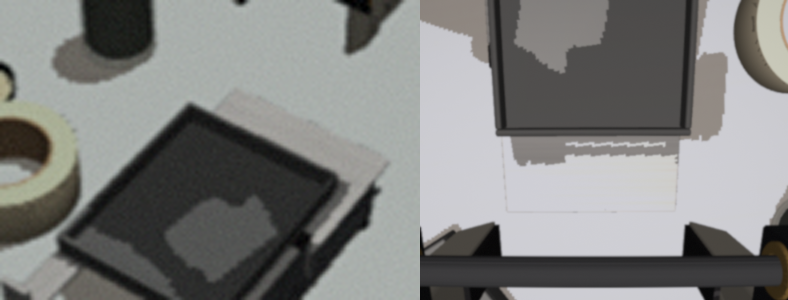

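The tray lies open side up on the upper deck, square. Its near edge in the wrist image runs about (196,166)-(438,166). Now I compute its lateral offset and the push distance.

Run:
```python
from st import *
from h import *
import pickle
w=pickle.load(open("w16.pkl","rb"))
for q in onz(w,[(196,166),(437.5,166)],.097):
    d=q[:2]-O;print((d@X).round(4),(d@Y).round(4))
s=cams.get_calibration("scene")
f=lambda p:(p[0]/3+250,p[1]/3+170)
for q in onz(s,[f((190,103)),f((335,180)),f((60,240))],.097):
    d=q[:2]-O;print((d@X).round(4),(d@Y).round(4))
# upper deck edges in same wrist view not visible
```

```text
-0.0672 -0.047
0.0698 -0.0481
0.068 -0.0491
-0.0709 -0.0424
0.0644 0.1213
```

>>> {"name": "servo_tool", "arguments": {
  "targets": [0,0,0.025,-0.007,0,0,0.05,-0.007,0,0,0.075,-0.007,0,0,0.09,-0.007,0,0,0.099,-0.007]
}}

```text
clock: 15.73
ee_pos: [0.5157, -0.069, 0.0999]
tcp_rot: [[0.127, 0.992, -0.003], [0.992, -0.127, 0.001], [0.001, -0.003, -1.0]]
contact_force: [-0.1, 0.5, 0.3]
gripper_width: 1.001
```

>>> {"name": "servo_tool", "arguments": {
  "targets": [0.01,0,0,0,0.02,0,0,0,0.028,0,0,0,0.034,0,0,0,0.04,0,0,0]
}}

```text
clock: 16.15
ee_pos: [0.5225, -0.0303, 0.1028]
tcp_rot: [[0.126, 0.992, 0.002], [0.992, -0.126, -0.002], [-0.001, 0.003, -1.0]]
contact_force: [0.0, -4.9, 3.5]
gripper_width: 0.999
```

>>> {"name": "servo_tool", "arguments": {
  "targets": [0.005,0,0,0,0.011,0,0,0,0.017,0,0,0,0.023,0,0,0,0.028,0,0,0]
}}

```text
clock: 16.57
ee_pos: [0.526, -0.003, 0.1026]
tcp_rot: [[0.128, 0.992, 0.002], [0.992, -0.128, -0.001], [-0.001, 0.002, -1.0]]
contact_force: [-0.4, -5.1, 3.4]
gripper_width: 1.0
```

Run:
```python
from st import *
st();cams.capture("wrist");st()
```

```text
t 16.57 xs 0.0001 ys -0.0241 z 0.1026 w 1.000 F xs 0.3 ys -5.1 z 3.4 yaw -7.3
t 16.62 xs -0.0001 ys -0.0232 z 0.1024 w 0.997 F xs 1.4 ys -2.0 z 1.6 yaw -7.3
```

>>> {"name": "servo_tool", "arguments": {
  "targets": [0.002,0,0,0,0.004,0,0,0,0.006,0,0,0,0.008,0,0,0,0.01,0,0,0]
}}

```text
clock: 17.03
ee_pos: [0.5266, 0.0066, 0.1019]
tcp_rot: [[0.128, 0.992, 0.001], [0.992, -0.128, -0.001], [-0.001, 0.001, -1.0]]
contact_force: [-0.9, -5.6, 4.6]
gripper_width: 1.001
```

>>> {"name": "servo_tool", "arguments": {
  "targets": [0.0008,0,0,0,0.0016,0,0,0,0.0024,0,0,0,0.0032,0,0,0,0.004,0,0,0]
}}

```text
clock: 17.45
ee_pos: [0.5271, 0.0106, 0.1018]
tcp_rot: [[0.128, 0.992, 0.0], [0.992, -0.128, -0.001], [-0.001, 0.001, -1.0]]
contact_force: [-0.6, -5.3, 3.4]
gripper_width: 1.002
```

Run:
```python
from st import *
st();cams.capture("wrist");st()
```

```text
t 17.45 xs -0.0005 ys -0.0105 z 0.1018 w 1.002 F xs 0.1 ys -5.3 z 3.4 yaw -7.3
t 17.50 xs -0.0005 ys -0.0104 z 0.1018 w 1.002 F xs -0.1 ys -5.3 z 2.3 yaw -7.3
```

>>> {"name": "servo_tool", "arguments": {
  "targets": [0.0006,0,0,0,0.0012,0,0,0,0.0018,0,0,0,0.0024,0,0,0,0.003,0,0,0]
}}

```text
clock: 17.92
ee_pos: [0.5272, 0.0112, 0.1019]
tcp_rot: [[0.128, 0.992, -0.0], [0.992, -0.128, -0.004], [-0.004, 0.0, -1.0]]
contact_force: [-4.6, -19.1, 5.0]
gripper_width: 0.999
```

Run:
```python
from st import *
st();cams.capture("wrist");st();print(robot.get_obs()['wrist_torque'])
```

```text
t 17.92 xs -0.0006 ys -0.0098 z 0.1019 w 0.999 F xs -2.1 ys -19.5 z 5.0 yaw -7.3
t 17.97 xs -0.0006 ys -0.0099 z 0.1019 w 0.997 F xs -0.8 ys -16.8 z 6.1 yaw -7.3
[-2.83306579  0.31735503 -0.20078885]
```

>>> {"name": "servo_tool", "arguments": {
  "targets": [0.0003,0,0,0,0.0006,0,0,0,0.001,0,0,0,0.001,0,0,0,0.001,0,0,0]
}}

```text
clock: 18.38
ee_pos: [0.5271, 0.0113, 0.1019]
tcp_rot: [[0.128, 0.992, -0.001], [0.992, -0.128, -0.005], [-0.006, -0.0, -1.0]]
contact_force: [-4.9, -20.3, 5.4]
gripper_width: 1.0
```

Run:
```python
from st import *
st();print(robot.get_obs()['wrist_torque'])
```

```text
t 18.38 xs -0.0006 ys -0.0098 z 0.1019 w 1.000 F xs -2.3 ys -20.8 z 5.4 yaw -7.3
[-3.51256554  0.456108   -0.29480918]
```

>>> {"name": "servo_tool", "arguments": {
  "targets": [-0.001,0,0,0,-0.003,0,0,0,-0.008,0,0,0,-0.018,0,0,0,-0.03,0,0,0]
}}

```text
clock: 18.8
ee_pos: [0.5233, -0.0147, 0.1012]
tcp_rot: [[0.126, 0.992, -0.001], [0.992, -0.126, 0.001], [0.001, -0.001, -1.0]]
contact_force: [-0.6, -0.6, 0.2]
gripper_width: 1.002
```

>>> {"name": "servo_tool", "arguments": {
  "targets": [-0.02,0,-0.02,0,-0.035,0,-0.045,0,-0.05,0,-0.07,0,-0.055,0,-0.09,0,-0.055,0,-0.1,0]
}}

```text
clock: 19.22
ee_pos: [0.5172, -0.0714, 0.204]
tcp_rot: [[0.13, 0.992, 0.004], [0.992, -0.13, -0.001], [-0.001, 0.004, -1.0]]
contact_force: [0.3, -0.6, -0.7]
gripper_width: 1.003
```

>>> {"name": "servo_tool", "arguments": {
  "targets": [0,0,0,0,0,0,0,0,0,0,0,0,0,0,0,0,0,0,0,0]
}}

```text
clock: 19.63
ee_pos: [0.5161, -0.0688, 0.2003]
tcp_rot: [[0.127, 0.992, -0.002], [0.992, -0.127, 0.001], [0.0, -0.002, -1.0]]
contact_force: [0.3, -0.9, 0.6]
gripper_width: 1.001
```

Run:
```python
from st import *
from h import *
st();a=cams.capture("scene");c=cams.get_calibration("wrist");b=cams.capture("wrist");st()
cv2.imwrite("pics/s17.png",a);cv2.imwrite("pics/w17.png",b)
g=cv2.GaussianBlur(cv2.cvtColor(b,cv2.COLOR_BGR2GRAY),(3,3),0)
# dark->bright transition rows along columns, and lateral edges
for u in (180,230,280,320,360,400,440):
    col=g[:260,u].astype(int);d=col[3:]-col[:-3];i=[k for k in range(1,len(d)-1) if abs(d[k])>25 and abs(d[k])>=abs(d[k-1]) and abs(d[k])>abs(d[k+1])]
    print(u,[(k+1,int(d[k])) for k in i])
for v in (20,50,80):
    row=g[v].astype(int);d=row[3:]-row[:-3];i=[k for k in range(1,len(d)-1) if abs(d[k])>20 and abs(d[k])>=abs(d[k-1]) and abs(d[k])>abs(d[k+1])]
    print('row',v,[(k+1,int(d[k])) for k in i])
t1=cv2.imread("pics/s1.png");df=cv2.absdiff(t1,a).max(2)
for n,(x0,y0,x1,y1) in dict(tape=(226,202,280,252),jarb=(183,275,228,330),jara=(272,150,302,190)).items():print(n,(df[y0:y1,x0:x1]>40).mean().round(3))
```

```text
t 19.63 xs -0.0012 ys -0.0906 z 0.2003 w 1.001 F xs 0.4 ys -0.8 z 0.6 yaw -7.3
t 19.73 xs -0.0009 ys -0.0908 z 0.2007 w 1.001 F xs -0.2 ys 0.2 z 0.7 yaw -7.3
180 [(76, 45)]
230 [(58, -33), (81, -29), (90, 67), (207, 53)]
280 [(70, -42), (81, -44), (90, 65), (204, 55)]
320 [(57, -34), (81, -31), (90, 66), (178, 52), (184, -51), (194, 39)]
360 [(81, -32), (91, 63), (178, 50), (182, -52), (194, 51)]
400 [(81, -31), (91, 60), (179, 51), (183, -53), (195, 50)]
440 [(89, 62), (175, 49)]
row 20 [(93, -27), (185, -39), (194, -36), (202, 36), (226, 37), (336, -35), (433, -35), (441, 34), (449, 48), (459, 46), (498, -97), (524, 62), (554, -27), (558, 29), (615, -98)]
row 50 [(167, -46), (187, -40), (196, -35), (203, 41), (223, 34), (328, -36), (432, -37), (439, 34), (447, 48), (452, 45), (494, -97), (524, 62), (554, -29), (558, 32), (616, -103)]
row 80 [(188, -108), (242, 37), (279, -35), (445, 50), (486, 45), (501, -98), (533, 61), (571, -25), (599, -50), (635, 50)]
tape 0.03
jarb 0.0
jara 0.008
```

Run:
```python
from st import *
a=cv2.imread("pics/s1.png");b=cv2.imread("pics/s17.png")
for n,(x0,y0,x1,y1) in dict(tape=(226,202,278,250),jarb=(183,275,226,330),jara=(275,150,300,188)).items():
    r=cv2.matchTemplate(b,a[y0:y1,x0:x1],cv2.TM_CCOEFF_NORMED);_,m,_,l=cv2.minMaxLoc(r);print(n,round(m,3),l[0]-x0,l[1]-y0)
from station import job
print(job.job_done())
```

```text
tape 0.986 0 0
jarb 0.998 0 0
jara 0.976 0 0
the job is handed in; nothing more can be done
None
```

The tray is home on the upper deck, open side up and pressed against both stops. I handed the job in at about 20 s of the 69 s allowed.

- **Lift:** I pushed the tray against the step with two spread fingers. I then levered its free edge up by push and friction until it stood on edge by itself.
- **Lowering:** I turned the jaws a quarter, gripped the top edge lightly (8 N) and lowered it along the arc at a controlled pace. It landed under control about 47 mm short of the step, pressing about 11 N on the gripper at touchdown.
- **Push home:** I pushed the near wall with both fingers until it met firm resistance, about 20 N. The torque about the tool's axis was only 0.3 N m, which fits both stops being loaded.

Last checks:
- **Squareness:** The near edge is level in the wrist image to within 1 pixel, so the tray is square.
- **Position:** The near edge sits at about 0 to 2 mm in stand y (2 mm is ideal). The tray is centred sideways to about 1–2 mm.
- **Other items:** The tape roll and both jars show no shift in the scene camera compared with the start.
- **Robot:** The arm is retracted and touching nothing.

- **Disagreement:** My first estimate of the step face differed by 1–2.5 mm from where contact put it; I corrected for this from contact.
- **Not checked by eye:** The viewing limit was used up before the final push, so the home position rests on force readings and image measurements.

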